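# Change over the battery packs of the rover and the jar lamp

### The job

The red and yellow battery packs in the rover and the jar lamp have run flat, while the green and purple ones on the two chargers are full. Change them over: the two full packs go into the rover and the lamp, one in each (either may have either), and the two flat packs onto the chargers, one on each (again either), every pack lying flat and fully down in its tray and let go. A tray holds only one pack, so set packs aside on a free spot such as the blue mat as you need; set packs down, do not drop or throw them.

Things in the scene. Friction and masses are not known exactly. Their poses are not given: they have to be found in the camera images.
- red_pack_center (a point): Red battery pack, loose, a block 70 x 38 x 38 mm (x, y, z), 0.13 to 0.25 kg, one red dot (flat) on its top; it starts lying in the tray of the rover. Point: its centre, 19 mm above its underside; x along the 70 mm length, z up. Its upper 30 mm stand free above the tray's rim; grip it across its 38 mm width.
- yellow_pack_center (a point): Yellow battery pack, loose, a block 70 x 38 x 38 mm (x, y, z), 0.13 to 0.25 kg, one red dot (flat) on its top; it starts lying in the tray of the jar lamp. Point: its centre, 19 mm above its underside; x along the 70 mm length, z up. Its upper 30 mm stand free above the tray's rim; grip it across its 38 mm width.
- green_pack_center (a point): Green battery pack, loose, a block 70 x 38 x 38 mm (x, y, z), 0.13 to 0.25 kg, four green dots (full) on its top; it starts lying in the tray of the white charger. Point: its centre, 19 mm above its underside; x along the 70 mm length, z up. Its upper 30 mm stand free above the tray's rim; grip it across its 38 mm width.
- purple_pack_center (a point): Purple battery pack, loose, a block 70 x 38 x 38 mm (x, y, z), 0.13 to 0.25 kg, four green dots (full) on its top; it starts lying in the tray of the orange charger. Point: its centre, 19 mm above its underside; x along the 70 mm length, z up. Its upper 30 mm stand free above the tray's rim; grip it across its 38 mm width.
- rover_tray (a point): Black battery tray on the rover, a small four-wheeled robot car. Fixed. Open recess 86 x 54 mm inside (x, y), flat floor, rim 4 mm thick standing 8 mm above the floor; a pack lies in it lengthwise, either way round, 8 mm to spare each side. Point: centre of the floor, 53 mm above the bench, z up. Deck 50 mm high, car 142 mm wide, x -55 to +133 mm, boards from x 61 on, 66 mm high.
- lamp_tray (a point): White tray of the jar lamp: plywood base, clear jar with red lid lying across. Fixed. Open recess 86 x 54 mm inside (x, y), flat floor, rim 4 mm thick standing 8 mm above the floor; a pack lies in it lengthwise, either way round, 8 mm to spare each side. Point: centre of the floor, 31 mm above the bench, z up. Base 104 mm wide, x -58 to +128 mm; jar from x 66 on, its top 73 mm high.
- charger_white_tray (a point): Dark tray on the white charging dock. Fixed. Open recess 86 x 54 mm inside (x, y), flat floor, rim 4 mm thick standing 8 mm above the floor; a pack lies in it lengthwise, either way round, 8 mm to spare each side. Point: centre of the floor, 27 mm above the bench, z up. Dock 92 mm wide, x -57 to +111 mm; its head with a small screen, from x 52 on, up to 38 mm high.
- charger_orange_tray (a point): Dark tray on the orange charging dock. Fixed. Open recess 86 x 54 mm inside (x, y), flat floor, rim 4 mm thick standing 8 mm above the floor; a pack lies in it lengthwise, either way round, 8 mm to spare each side. Point: centre of the floor, 27 mm above the bench, z up. Dock 92 mm wide, x -57 to +111 mm; its head with a small screen, from x 52 on, up to 38 mm high.
- mat_top (a point): Blue rubber mat lying flat on the bench, 130 x 110 mm (x, y), 3 mm thick, empty at the start: a free spot to set a pack down for a while. The point is the centre of its upper face, 3 mm above the bench; z up. Fixed.
There are look-alikes about, which are no part of the job. What is shaped like the part that bears purple_pack_center but brown is not meant.

How it is judged:
At the end, for the whole second after the job is handed in: Green and purple packs lie one each in the rover's and lamp's trays, red and yellow one each in the chargers' trays: centres within 14 mm of the tray's centre sideways and 15 to 22.5 mm above its floor (19 when flat), tilt under 0.08 rad, slower than 0.02 m/s ((((horizontal distance between green_pack_center and rover_tray below 0.014 m and z of green_pack_center in the frame of rover_tray between 0.015 and 0.0225 m and angle between green_pack_center's own z axis and vertical below 0.08 rad) and (horizontal distance between purple_pack_center and lamp_tray below 0.014 m and z of purple_pack_center in the frame of lamp_tray between 0.015 and 0.0225 m and angle between purple_pack_center's own z axis and vertical below 0.08 rad)) or ((horizontal distance between green_pack_center and lamp_tray below 0.014 m and z of green_pack_center in the frame of lamp_tray between 0.015 and 0.0225 m and angle between green_pack_center's own z axis and vertical below 0.08 rad) and (horizontal distance between purple_pack_center and rover_tray below 0.014 m and z of purple_pack_center in the frame of rover_tray between 0.015 and 0.0225 m and angle between purple_pack_center's own z axis and vertical below 0.08 rad))) and (((horizontal distance between red_pack_center and charger_white_tray below 0.014 m and z of red_pack_center in the frame of charger_white_tray between 0.015 and 0.0225 m and angle between red_pack_center's own z axis and vertical below 0.08 rad) and (horizontal distance between yellow_pack_center and charger_orange_tray below 0.014 m and z of yellow_pack_center in the frame of charger_orange_tray between 0.015 and 0.0225 m and angle between yellow_pack_center's own z axis and vertical below 0.08 rad)) or ((horizontal distance between red_pack_center and charger_orange_tray below 0.014 m and z of red_pack_center in the frame of charger_orange_tray between 0.015 and 0.0225 m and angle between red_pack_center's own z axis and vertical below 0.08 rad) and (horizontal distance between yellow_pack_center and charger_white_tray below 0.014 m and z of yellow_pack_center in the frame of charger_white_tray between 0.015 and 0.0225 m and angle between yellow_pack_center's own z axis and vertical below 0.08 rad))) and linear speed of each of red_pack, yellow_pack, green_pack, purple_pack below 0.02 m/s); the robot touches nothing.
It fails at once if the red pack is dropped or thrown: it moves faster than 0.8 m/s (a fall of some 30 mm) while no finger and no part of the arm touches it (linear speed of red_pack above 0.8 m/s and contact force between red_pack and the fingers below 0.02 N and contact force between red_pack and the arm below 0.02 N).
It fails at once if the yellow pack is dropped or thrown: it moves faster than 0.8 m/s (a fall of some 30 mm) while no finger and no part of the arm touches it (linear speed of yellow_pack above 0.8 m/s and contact force between yellow_pack and the fingers below 0.02 N and contact force between yellow_pack and the arm below 0.02 N).
It fails at once if the green pack is dropped or thrown: it moves faster than 0.8 m/s (a fall of some 30 mm) while no finger and no part of the arm touches it (linear speed of green_pack above 0.8 m/s and contact force between green_pack and the fingers below 0.02 N and contact force between green_pack and the arm below 0.02 N).
It fails at once if the purple pack is dropped or thrown: it moves faster than 0.8 m/s (a fall of some 30 mm) while no finger and no part of the arm touches it (linear speed of purple_pack above 0.8 m/s and contact force between purple_pack and the fingers below 0.02 N and contact force between purple_pack and the arm below 0.02 N).
It also fails if it takes over 131 s, if anything falls off the work surface, if the arm or the gripper's body presses on something with over 40 N, if the wrist force passes 120 N, or if a joint passes its speed limit or range.

### The arm

A 6-joint arm with a two-finger parallel gripper is mounted at the origin on the work surface. World frame = base frame: x ahead of the robot, y to its left, z up, the work surface at z = 0. Lengths are in m, angles in rad, forces in N, time in s.
With the tool pointing down it reaches from about 0.35 to 0.85 m from the base axis. Payload 8.1 kg.
Tool frame: the origin (TCP) lies between the finger pads; the fingertips stand 25 mm ahead of it and the grasp point (between the pads) lies 6 mm ahead of it; z points along the fingers, y is the line along which they close (so a half turn about z gives the same grasp; the last joint's range is limited). The gripper opens to 85 mm and grips with 20 to 120 N. Pads are 22 mm wide; open, the fingers measure 114 mm over their backs; the gripper's body (76 mm by 85 mm) begins 54 mm behind the grasp point. The pads swing forward as they close: fully open they stand 13 mm farther back than shut.
Start: joints at [1.188, 0.13, 1.488, -0, 1.523, -0.085], TCP at [0.176, 0.574, 0.256] pointing down, gripper open.
Joint ranges: [-2.96, 2.96], [-0.89, 2.26], [0.02, 2.5], [-1.34, 4.48], [0, 2.73], [-2.66, 2.66]. Speed limits (rad/s): [2.39, 2.39, 2.79, 3.14, 3.14, 3.14].

### API

Orientations are given as a rotation vector (axis times angle).
In Python, from workcell import arm gives the robot as it stands. The module is installed in compiled form; this text tells all that it offers.
- The arm moves only by the tool send_rows, never from a script. Its argument "plan" is text: rows parted by semicolons, each of 7 numbers parted by spaces: the shift along the world's x, y, z in m, then the turn, a rotation vector about the world's x, y, z in rad, then the gripper's target within -1 to 1 (fully open at 1, half-way at 0, shut at -1). A call has 1 to 20 rows; each row is the pose to reach, as a shift and turn from the pose commanded when the call began; what a row does not reach only later rows make up. A row lasts 1/10 s, in which the tool goes at most 50 mm and 8.59 degrees, less where a joint would pass 70% of its speed; a pose out of reach is approached as far as the arm can. A call with a gripper value outside its range is refused whole. The fingers move at their own pace and stop on an object; the grip force is fixed at half the most. Time passes only in rows, so rows that repeat a pose let the fingers close. It gives the time, the measured TCP pose, the force, the opening and the grip force at its end, in the units of the state.
- arm.get_obs(): the state, without advancing time (a new reading comes with each control period).
- arm.grab_frame(name): name is "side" or "top"; returns the picture (420x560x3 uint8, red, green, blue); there is no depth.
- arm.calibration(name): a dict with "fx", "fy", "cx", "cy" (pixels), "pose" (4x4, takes a point from camera to world coordinates). Camera axes: x right, y down, z forward; pixel columns grow to the right and rows downward; lengths in m; the calibration is good to about 2 mm. A picture is of the moment at which its call begins. calibration takes no time and is no camera call.
- arm.sign_off(): hands the job in; it is judged then, once.
The state is a dict: "t": time; "joint_positions": joint angles; "joint_vel": joint speeds; "joint_efforts": joint torques, N m; "position": TCP position; "orientation": TCP orientation; "contact_force": force on the tool from outside, world axes, zero at the start; "ft_torque": the same for the moment, N m; "width": opening from 0.0 (shut) to 1.0 (fully open); "grasp_force": force on a finger pad.
Only numpy, scipy, OpenCV 4.12 (cv2) and the standard library are available. Lean on these libraries where they do the work, as an engineer would, in place of code of your own. Each camera call takes 0.05 s, during which the arm holds its last target. There are 200 camera calls.

## Working session

There is one attempt and no reset: what is moved stays moved. The work goes in short steps, Python scripts to look and compute and a tool call to move; the robot and the scene stay as the last step left them, time stands still between calls to the robot, and variables do not carry over. Pictures are saved under pics/ and viewed, at most 14 in all, crops included, and the job is handed in when it is done.

Besides the shell and the picture viewer there is one more tool, called after "Request:" by a JSON object that holds its "name" and its "arguments". send_rows: Moves the arm, as the interface text tells. Its arguments: {"type":"object","properties":{"plan":{"type":"string"}},"required":["plan"]}

```bash
mkdir -p pics
python3 - <<'E'
from workcell import arm
import cv2,numpy as np
np.set_printoptions(precision=4,suppress=True)
for n in("top","side"):
    f=arm.grab_frame(n); cv2.imwrite(f"pics/{n}0.png",f[:,:,::-1]); c=arm.calibration(n); print(n,c)
o=arm.get_obs(); print(o)
E
```

```text
top {'fx': 469.02172107282166, 'fy': 469.02172107282166, 'cx': 278.80682587966754, 'cy': 205.6622138335803, 'pose': array([[-0.0218, -0.9803,  0.1963,  0.2067],
       [-0.9998,  0.0213, -0.0048,  0.019 ],
       [ 0.0006, -0.1964, -0.9805,  1.4763],
       [ 0.    ,  0.    ,  0.    ,  1.    ]])}
side {'fx': 435.5557026088385, 'fy': 435.5557026088385, 'cx': 278.32030151006836, 'cy': 212.36867488055842, 'pose': array([[ 0.9601, -0.1866,  0.2083,  0.2052],
       [-0.2793, -0.602 ,  0.7481, -0.9227],
       [-0.0142, -0.7764, -0.6301,  0.8526],
       [ 0.    ,  0.    ,  0.    ,  1.    ]])}
{'t': 0.1, 'joint_positions': array([ 1.1876,  0.1311,  1.4891,  0.    ,  1.523 , -0.0854]), 'joint_vel': array([ 0.0004, -0.002 , -0.0021, -0.0012,  0.0006, -0.0006]), 'joint_efforts': array([  0.0018, -57.0953, -50.1941,  -0.0001,   0.0081,   0.    ]), 'position': array([0.1759, 0.5732, 0.2554]), 'orientation': array([-0.466 , -3.1064,  0.0025]), 'contact_force': array([-0.0022,  0.1512, -0.6677]), 'ft_torque': array([-0.0432,  0.0035, -0.0626]), 'grasp_force': 0.0, 'width': 0.9996219501157534}
```

View pics/top0.png

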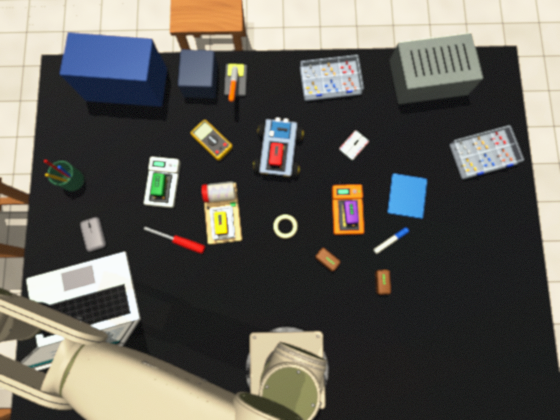

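View pics/side0.png

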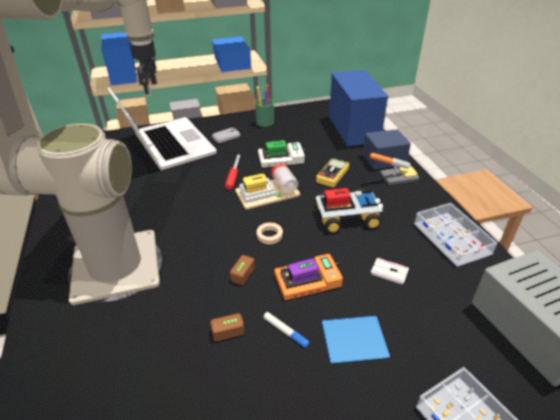

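Top view: red pack (277,154) on the rover, yellow (221,222) on the lamp, green (158,185) on the white dock, purple (348,212) on the orange dock and mat (407,196). Possible mix-ups for purple are the brown blocks at (328,259) and (383,282). Other things of similar colour are the red lid (208,191), the red screwdriver (188,243) and the yellow multimeter (211,139). I'll check my choices with one close crop.

Run:
```python
import cv2,numpy as np
t=cv2.imread("pics/top0.png");s=cv2.imread("pics/side0.png")
def mk(im,cs,hw,hh,k):
    return np.hstack([cv2.resize(im[y-hh:y+hh,x-hw:x+hw],None,fx=k,fy=k,interpolation=cv2.INTER_CUBIC) for x,y in cs])
A=mk(t,[(277,152),(221,215),(160,183),(348,207)],20,30,5)
B=mk(s,[(340,203),(262,184),(278,152),(305,273)],20,20,5)
C=np.vstack([A,B]);print(C.shape);cv2.imwrite("pics/crop0.png",C)
```

```text
(500, 800, 3)
```

View pics/crop0.png

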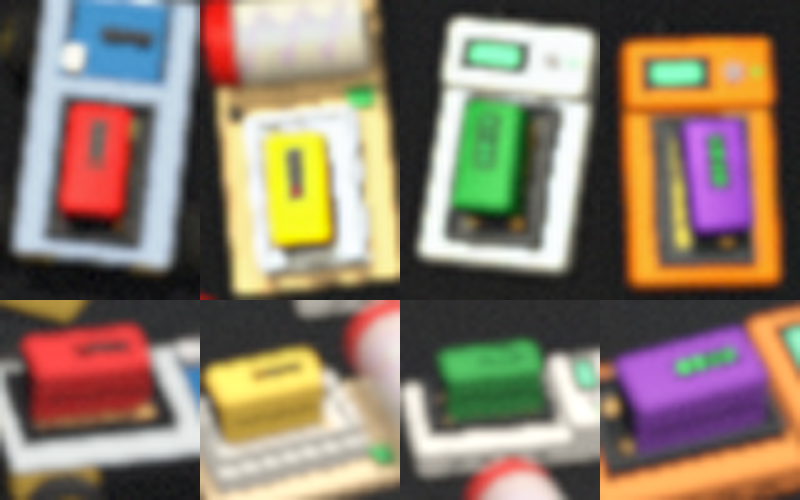

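The crop confirms it. From left to right it shows red on the rover, yellow on the lamp, green on the white dock and purple (four green dots) on the orange dock, each off-centre in its tray. Next I fit the packs from both views by silhouette, and the trays from their corners.

```bash
cat > h.py <<'E'
from workcell import arm
import cv2,numpy as np
from scipy.optimize import minimize,least_squares
np.set_printoptions(precision=4,suppress=True)
CAL={n:arm.calibration(n) for n in("top","side")}
def proj(n,P):
    c=CAL[n];T=np.linalg.inv(c["pose"]);p=np.atleast_2d(P)@T[:3,:3].T+T[:3,3]
    return np.c_[c["fx"]*p[:,0]/p[:,2]+c["cx"],c["fy"]*p[:,1]/p[:,2]+c["cy"]]
def unproj(n,uv,z):
    c=CAL[n];d=c["pose"][:3,:3]@np.array([(uv[0]-c["cx"])/c["fx"],(uv[1]-c["cy"])/c["fy"],1]);o=c["pose"][:3,3]
    return o+d*(z-o[2])/d[2]
def place(x,y,z,a,L):
    L=np.asarray(L,float);c,s=np.cos(a),np.sin(a)
    return np.c_[x+c*L[:,0]-s*L[:,1],y+s*L[:,0]+c*L[:,1],z+L[:,2]]
HUE={"red":((0,4),(175,180)),"yellow":((24,34),),"green":((55,72),),"purple":((128,150),)}
BOX=[(i*.035,j*.019,k) for i in(-1,1) for j in(-1,1) for k in(-.011,.019)]
def mask(im,col,r,guess):
    h=cv2.cvtColor(im,cv2.COLOR_RGB2HSV);m=np.zeros(h.shape[:2],np.uint8)
    for a,b in HUE[col]: m|=cv2.inRange(h,(a,110,60),(b,255,255))
    w=np.zeros_like(m);cv2.circle(w,tuple(int(v) for v in guess),r,255,-1);m&=w
    m=cv2.morphologyEx(m,cv2.MORPH_CLOSE,np.ones((5,5)))
    n,l,s,c=cv2.connectedComponentsWithStats(m);k=1+np.argmax(s[1:,4]);return (l==k).astype(np.float32)
K=6
def fit(ims,col,p0):
    ms={}
    for n,im in ims.items():
        g=proj(n,[p0[:3]])[0];m=mask(im,col,26,g);o=(g-32).astype(int)
        ms[n]=(o,cv2.resize(m[o[1]:o[1]+64,o[0]:o[0]+64],None,fx=K,fy=K,interpolation=cv2.INTER_LINEAR)>.5)
    def cost(p):
        e=0
        for n,(o,m) in ms.items():
            q=(proj(n,place(*p,BOX))-o+.5)*K
            h=cv2.convexHull(np.round(q*16).astype(np.int32));r=np.zeros(m.shape,np.uint8);cv2.fillConvexPoly(r,h,1,shift=4)
            e+=(r.astype(bool)^m).sum()/m.sum()
        return e
    x0=np.array(p0);sx=np.vstack([x0]+[x0+d for d in np.diag([.012,.012,.01,.15])])
    b=minimize(cost,x0,method="Nelder-Mead",options=dict(initial_simplex=sx,xatol=1e-4,fatol=1e-4))
    sx=np.vstack([b.x]+[b.x-d for d in np.diag([.006,.006,.006,.08])])
    b=minimize(cost,b.x,method="Nelder-Mead",options=dict(initial_simplex=sx,xatol=1e-4,fatol=1e-4))
    return b.x,b.fun
E
python3 - <<'E'
from h import *
ims={n:cv2.imread(f"pics/{n}0.png")[:,:,::-1].copy() for n in("top","side")}
for c,px,z in(("red",(277,154),.072),("yellow",(221,222),.05),("green",(158,185),.046),("purple",(348,212),.046)):
    g=unproj("top",px,z);print(c,*fit(ims,c,[g[0],g[1],z,0.]))
# tray rim corners in crop pixels -> fit
cl={"rover":((277,152),0,[(66,95),(153,103),(137,245),(45,235)],.053),
"lamp":((221,215),1,[(247,110),(357,107),(368,265),(258,275)],.031),
"white":((160,183),2,[(458,98),(550,105),(540,248),(437,238)],.027),
"orange":((348,207),3,[(650,115),(745,117),(755,265),(657,265)],.027)}
for k,(c,i,pts,zf) in cl.items():
    uv=[((u-200*i+.5)/5-.5+c[0]-20,(v+.5)/5-.5+c[1]-30) for u,v in pts]
    W=np.array([unproj("top",p,zf+.008)[:2] for p in uv]);s=np.linalg.norm
    m=W.mean(0);d=(W[0]+W[1]-W[2]-W[3]);print(k,m,np.arctan2(d[1],d[0]),"len",s(d)/2,"wid",s(W[0]+W[3]-W[1]-W[2])/2)
uv=(407,196);print("mat",unproj("top",uv,.003),unproj("side",(355,339),.003))
E
```

```text
red [ 0.6492  0.0193  0.075  -0.1423] 0.27728004089390224
yellow [ 0.4418  0.1932  0.0571 -0.0653] 1.269731449082516
green [ 0.5669  0.3903  0.0463 -0.0777] 0.40801661203814066
purple [ 0.4663 -0.2088  0.0461 -0.0274] 0.337792114328717
rover [0.6513 0.0153] -0.1461722124234205 len 0.09315058943948436 wid 0.05659800780239469
lamp [0.4455 0.189 ] 0.0690490478241239 len 0.10190950876576807 wid 0.06828824240739308
white [0.5637 0.3894] -0.07811790029313752 len 0.09204571579646136 wid 0.06208797350334036
orange [ 0.4621 -0.2033] 0.005432101571091685 len 0.09456547429317576 wid 0.06024691945203091
mat [ 0.5244 -0.4013  0.003 ] [ 0.525  -0.4041  0.003 ]
```

```bash
cat >> h.py <<'E'
Z={"rover":.053,"lamp":.031,"white":.027,"orange":.027}
RIM=[(i*.047,j*.031,.008) for i,j in((1,1),(1,-1),(-1,-1),(-1,1))]
def overlay(ims,items,out,trays):
    rows=[]
    for n,k,hh in(("top",5,30),("side",5,22)):
        r=[]
        for col,p,t in items:
            tp=trays[t];tr=(tp[0],tp[1],Z[t],tp[2]);g=np.round(proj(n,[[tr[0],tr[1],tr[2]+.02]])[0]).astype(int);o=g-[20,hh]
            im=cv2.resize(ims[n][o[1]:o[1]+2*hh,o[0]:o[0]+40,::-1],None,fx=k,fy=k,interpolation=cv2.INTER_CUBIC)
            D=lambda P,c:cv2.polylines(im,[np.round((proj(n,P)-o+.5)*k).astype(np.int32)],True,c,1)
            D(place(*tr,RIM),(255,255,0))
            if col:
                m=mask(ims[n],col,26,proj(n,[p[:3]])[0])[o[1]:o[1]+2*hh,o[0]:o[0]+40]
                cs,_=cv2.findContours((cv2.resize(m,None,fx=k,fy=k)>.5).astype(np.uint8),cv2.RETR_EXTERNAL,cv2.CHAIN_APPROX_NONE);cv2.drawContours(im,cs,-1,(255,0,255),1)
                for z in(-.019,.019):D(place(*p,[(i*.035,j*.019,z) for i,j in((1,1),(1,-1),(-1,-1),(-1,1))]),(0,0,0) if z>0 else (255,255,255))
            r.append(im)
        rows.append(np.hstack(r))
    cv2.imwrite(out,np.vstack(rows))
E
python3 - <<'E'
from h import *
ims={n:cv2.imread(f"pics/{n}0.png")[:,:,::-1].copy() for n in("top","side")}
T=dict(rover=(.6513,.0153,-.146),lamp=(.4455,.189,.069),white=(.5637,.3894,-.078),orange=(.4621,-.2033,.005))
overlay(ims,[("red",(.6492,.0193,.073,-.142),"rover"),("yellow",(.4418,.1932,.05,.02),"lamp"),("green",(.5669,.3903,.046,-.08),"white"),("purple",(.4663,-.2088,.046,.0),"orange")],"pics/ov.png",T)
E
```

```text
(no output)
```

View pics/ov.png

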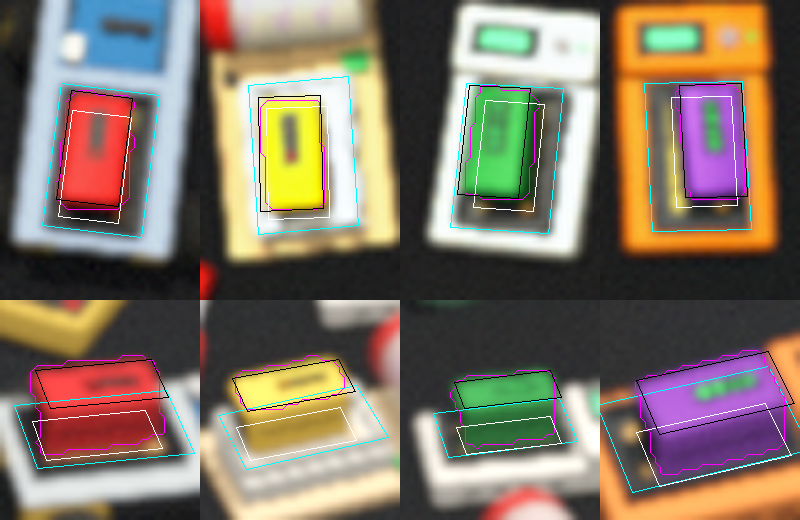

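```bash
cat >> h.py <<'E'
TOP=[(i*.035,j*.019,.019) for i,j in((1,1),(1,-1),(-1,-1),(-1,1))]
def topmask(im,col,g,K=6):
    o=(np.array(g)-24).astype(int);big=cv2.resize(im[o[1]:o[1]+48,o[0]:o[0]+48],None,fx=K,fy=K,interpolation=cv2.INTER_CUBIC)
    h=cv2.cvtColor(big,cv2.COLOR_RGB2HSV);m=np.zeros(h.shape[:2],np.uint8)
    for a,b in HUE[col]: m|=cv2.inRange(h,(max(a-6,0),100,40),(b+6,255,255))
    v=h[:,:,2];t,_=cv2.threshold(v[m>0],0,255,cv2.THRESH_OTSU);m[v<=t]=0
    m=cv2.morphologyEx(m,cv2.MORPH_OPEN,np.ones((9,9)))
    n,l,s,c=cv2.connectedComponentsWithStats(m);d=np.hypot(*(c[1:]-24*K).T);k=1+np.argmax(s[1:,4]-8*d)
    cs,_=cv2.findContours((l==k).astype(np.uint8),0,2);r=np.zeros_like(m);cv2.fillConvexPoly(r,cv2.convexHull(cs[0]),1)
    return o,r.astype(bool)
def fit2(ims,col,p0,names=("top","side")):
    ms={n:topmask(ims[n],col,proj(n,[[p0[0],p0[1],p0[2]+.019]])[0]) for n in names}
    def cost(p):
        e=0
        for n,(o,m) in ms.items():
            q=(proj(n,place(*p,TOP))-o+.5)*6;r=np.zeros(m.shape,np.uint8)
            cv2.fillConvexPoly(r,np.round(q*16).astype(np.int32),1,shift=4);e+=(r.astype(bool)^m).sum()/m.sum()
        return e
    x=np.array(p0,float)
    for s in(1,-.5,.3):
        b=minimize(cost,x,method="Nelder-Mead",options=dict(initial_simplex=np.vstack([x]+[x+d*s for d in np.diag([.012,.012,.01,.15])]),xatol=1e-4,fatol=1e-4));x=b.x
    return x,b.fun,ms
E
python3 - <<'E'
from h import *
ims={n:cv2.imread(f"pics/{n}0.png")[:,:,::-1].copy() for n in("top","side")}
R=[]
for c,p in(("red",(.6492,.0193,.073,-.142)),("yellow",(.4418,.1932,.05,.02)),("green",(.5669,.3903,.046,-.08)),("purple",(.4663,-.2088,.046,.0))):
    x,f,ms=fit2(ims,c,p);print(c,x,f);col=[]
    for n,(o,m) in ms.items():
        im=cv2.resize(ims[n][o[1]:o[1]+48,o[0]:o[0]+48,::-1],None,fx=6,fy=6,interpolation=cv2.INTER_CUBIC)
        cs,_=cv2.findContours(m.astype(np.uint8),0,1);cv2.drawContours(im,cs,-1,(255,0,255),1)
        cv2.polylines(im,[np.round((proj(n,place(*x,TOP))-o+.5)*6).astype(int)],True,(0,0,0),1);col.append(im[44:244,44:244])
    R.append(np.vstack(col))
cv2.imwrite("pics/ov2.png",np.hstack(R))
E
```

```text
red [ 0.6486  0.0187  0.0701 -0.1299] 0.22193425875140982
yellow [0.4412 0.192  0.0469 0.0532] 0.25385379047261697
green [ 0.5675  0.3903  0.043  -0.0668] 0.3507375004353333
purple [ 0.466  -0.208   0.0426  0.0412] 0.29502434029104385
```

View pics/ov2.png

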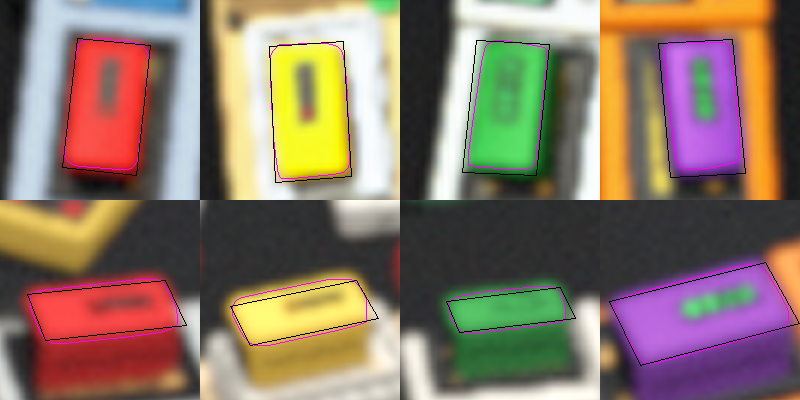

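Fits (top-face heights within 2–4 mm of the stated ones): red (.649,.019), yellow (.441,.192), green (.5675,.390), purple (.466,-.208). Cyan rim outlines match the trays. Now moving: first above green.

Request:
{"name": "send_rows", "arguments": {"plan": "0.39 -0.184 -0.076 0 0 0.23 1;0.39 -0.184 -0.076 0 0 0.23 1;0.39 -0.184 -0.076 0 0 0.23 1;0.39 -0.184 -0.076 0 0 0.23 1;0.39 -0.184 -0.076 0 0 0.23 1;0.39 -0.184 -0.076 0 0 0.23 1;0.39 -0.184 -0.076 0 0 0.23 1;0.39 -0.184 -0.076 0 0 0.23 1;0.39 -0.184 -0.076 0 0 0.23 1;0.39 -0.184 -0.076 0 0 0.23 1;0.39 -0.184 -0.076 0 0 0.23 1;0.39 -0.184 -0.076 0 0 0.23 1;0.39 -0.184 -0.076 0 0 0.23 1;0.39 -0.184 -0.076 0 0 0.23 1"}}

```text
t: 1.5
position: [0.5651, 0.3906, 0.1809]
orientation: [0.104, 3.139, 0.001]
contact_force: [-0.5, -0.4, -0.1]
width: 1.002
grasp_force: 0.0
```

Request:
{"name": "send_rows", "arguments": {"plan": "0.002 0 -0.04 0 0 0 1;0.002 0 -0.08 0 0 0 1;0.002 0 -0.1 0 0 0 1;0.002 0 -0.116 0 0 0 1;0.002 0 -0.116 0 0 0 1;0.002 0 -0.116 0 0 0 1;0.002 0 -0.116 0 0 0 -1;0.002 0 -0.116 0 0 0 -1;0.002 0 -0.116 0 0 0 -1;0.002 0 -0.116 0 0 0 -1;0.002 0 -0.116 0 0 0 -1;0.002 0 -0.116 0 0 0 -1;0.002 0 -0.116 0 0 0 -1;0.002 0 -0.116 0 0 0 -1"}}

```text
t: 2.9
position: [0.5688, 0.3901, 0.0657]
orientation: [0.106, 3.138, 0.002]
contact_force: [-0.5, 0.1, 5.5]
width: 0.437
grasp_force: 62.2
```

Run:
```python
from h import *
for n in("top","side"): cv2.imwrite(f"pics/{n}1.png",arm.grab_frame(n)[:,:,::-1])
a=cv2.imread("pics/top1.png")[140:230,110:210];b=cv2.imread("pics/side1.png")[100:190,230:330]
cv2.imwrite("pics/g1.png",cv2.resize(np.hstack([a,b]),None,fx=4,fy=4,interpolation=cv2.INTER_CUBIC));o=arm.get_obs();print(o["position"],o["width"],o["grasp_force"])
```

```text
[0.5688 0.39   0.0657] 0.43445188463019124 62.20095992088318
```

View pics/g1.png

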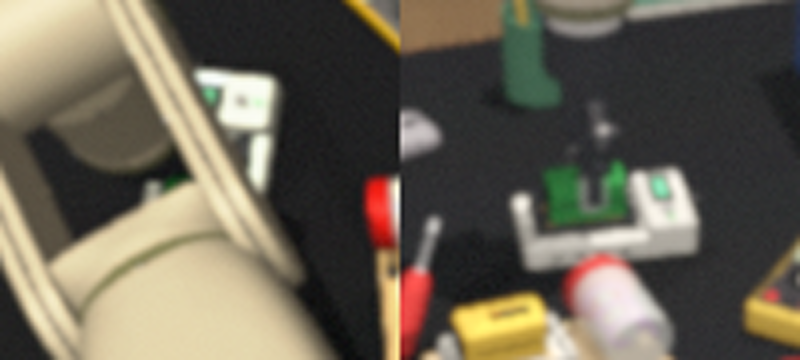

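Green is gripped: the finger is centred on it in the side view, at about (598,190) in the crop, with a 37 mm opening. Lifting and taking it to the mat.

Request:
{"name": "send_rows", "arguments": {"plan": "0 0 0.01 0 0 0 -1;0 0 0.03 0 0 0 -1;0 0 0.06 0 0 0 -1;0 0 0.1 0 0 0 -1;0 -0.02 0.12 0 0 0 -1;-0.003 -0.05 0.12 0 0 0 -1;-0.005 -0.09 0.12 0 0 0 -1;-0.007 -0.13 0.12 0 0 0 -1;-0.01 -0.18 0.12 0 0 0 -1;-0.013 -0.23 0.12 0 0 0 -1;-0.016 -0.28 0.12 0 0 0 -1;-0.02 -0.33 0.12 0 0 0 -1;-0.02 -0.38 0.12 0 0 0 -1;-0.02 -0.43 0.12 0 0 0 -1;-0.025 -0.48 0.12 0 0 0 -1;-0.03 -0.53 0.12 0 0 0 -1;-0.03 -0.58 0.12 0 0 0 -1;-0.035 -0.63 0.12 0 0 0 -1;-0.04 -0.68 0.12 0 0 0 -1;-0.044 -0.72 0.12 0 0 0 -1"}}

```text
t: 5.0
position: [0.5229, -0.3329, 0.1844]
orientation: [-0.108, -3.139, 0.0]
contact_force: [0.6, 1.1, -2.4]
width: 0.435
grasp_force: 61.3
```

Request:
{"name": "send_rows", "arguments": {"plan": "0 -0.04 0 0 0 0 -1;0 -0.06 0 0 0 0 -1;0 -0.072 0 0 0 0 -1;0 -0.072 0 0 0 0 -1;0 -0.072 0 0 0 0 -1;0 -0.072 0 0 0 0 -1;0 -0.072 0 0 0 0 -1"}}

```text
t: 5.7
position: [0.5244, -0.4011, 0.1844]
orientation: [-0.104, -3.14, -0.0]
contact_force: [-0.6, -0.5, -1.3]
width: 0.429
grasp_force: 61.3
```

Request:
{"name": "send_rows", "arguments": {"plan": "0 0 -0.04 0 0 0 -1;0 0 -0.08 0 0 0 -1;0 0 -0.11 0 0 0 -1;0 0 -0.125 0 0 0 -1;0 0 -0.135 0 0 0 -1;0 0 -0.14 0 0 0 -1;0 0 -0.142 0 0 0 -1;0 0 -0.142 0 0 0 -1;0 0 -0.142 0 0 0 -1;0 0 -0.142 0 0 0 -1"}}

```text
t: 6.7
position: [0.5246, -0.4029, 0.0435]
orientation: [0.106, 3.138, -0.002]
contact_force: [0.2, -0.1, -1.7]
width: 0.428
grasp_force: 61.3
```

Request:
{"name": "send_rows", "arguments": {"plan": "0 0 -0.0015 0 0 0 -1;0 0 -0.0015 0 0 0 -1;0 0 -0.0015 0 0 0 1;0 0 -0.0015 0 0 0 1;0 0 -0.0015 0 0 0 1;0 0 -0.0015 0 0 0 1;0 0 -0.0015 0 0 0 1;0 0 0.01 0 0 0 1;0 0 0.05 0 0 0 1;0 0 0.1 0 0 0 1;0 0 0.14 0 0 0 1;0 0.04 0.14 0 0 0 1;0.124 0.422 0.14 0 0 -0.063 1;0.124 0.422 0.14 0 0 -0.063 1;0.124 0.422 0.14 0 0 -0.063 1;0.124 0.422 0.14 0 0 -0.063 1;0.124 0.422 0.14 0 0 -0.063 1;0.124 0.422 0.14 0 0 -0.063 1;0.124 0.422 0.14 0 0 -0.063 1;0.124 0.422 0.14 0 0 -0.063 1"}}

```text
t: 8.7
position: [0.648, 0.0201, 0.1836]
orientation: [0.205, 3.134, -0.0]
contact_force: [0.6, 0.5, -0.4]
width: 1.001
grasp_force: 0.0
```

Request:
{"name": "send_rows", "arguments": {"plan": "0 0 0 0 0 0 1;0 0 0 0 0 0 1;0 0 0 0 0 0 1;0 0 0 0 0 0 1"}}

```text
t: 9.1
position: [0.6473, 0.0165, 0.1826]
orientation: [0.208, 3.135, -0.0]
contact_force: [-0.5, 0.3, -0.5]
width: 1.001
grasp_force: 0.0
```

Request:
{"name": "send_rows", "arguments": {"plan": "0.001 0.002 -0.03 0 0 0 1;0.001 0.002 -0.06 0 0 0 1;0.001 0.002 -0.08 0 0 0 1;0.001 0.002 -0.091 0 0 0 1;0.001 0.002 -0.091 0 0 0 1;0.001 0.002 -0.091 0 0 0 1;0.001 0.002 -0.091 0 0 0 -1;0.001 0.002 -0.091 0 0 0 -1;0.001 0.002 -0.091 0 0 0 -1;0.001 0.002 -0.091 0 0 0 -1;0.001 0.002 -0.091 0 0 0 -1;0.001 0.002 -0.091 0 0 0 -1;0.001 0.002 -0.091 0 0 0 -1"}}

```text
t: 10.4
position: [0.6493, 0.0201, 0.0924]
orientation: [0.205, 3.133, 0.0]
contact_force: [-0.4, 1.1, 6.0]
width: 0.432
grasp_force: 62.5
```

Run:
```python
from h import *
for n in("top","side"): cv2.imwrite(f"pics/{n}2.png",arm.grab_frame(n)[:,:,::-1])
o=arm.get_obs();print(o["position"],o["width"],o["grasp_force"])
a=cv2.imread("pics/top2.png")[120:260,120:440];b=cv2.imread("pics/side2.png")[130:370,230:410]
cv2.imwrite("pics/g2.png",np.hstack([cv2.resize(a,(480,210)),cv2.resize(b,(320,427))[:210] if 0 else cv2.resize(b,(158,210))]))
ims={n:cv2.imread(f"pics/{n}2.png")[:,:,::-1].copy() for n in("top","side")}
print("green",fit2(ims,"green",(.525,-.403,.022,-.07))[:2])
```

```text
[0.6493 0.0201 0.0924] 0.43289168982277915 62.467464208602905
green (array([ 0.5234, -0.402 ,  0.0157, -0.0727]), np.float64(0.36014111892264955))
```

Request:
{"name": "send_rows", "arguments": {"plan": "0 0 0.01 0 0 0 -1;0 0 0.03 0 0 0 -1;0 0 0.06 0 0 0 -1;0 0 0.09 0 0 0 -1;-0.005 0.02 0.1 0 0 0 -1;-0.01 0.05 0.1 0 0 0.05 -1;-0.02 0.09 0.1 0 0 0.053 -1;-0.03 0.13 0.1 0 0 0.053 -1;-0.04 0.18 0.1 0 0 0.053 -1;-0.05 0.23 0.1 0 0 0.053 -1;-0.06 0.275 0.1 0 0 0.053 -1;-0.075 0.31 0.1 0 0 0.053 -1;-0.08 0.34 0.1 0 0 0.053 -1;-0.085 0.36 0.1 0 0 0.053 -1;-0.0855 0.369 0.1 0 0 0.053 -1;-0.0855 0.369 0.1 0 0 0.053 -1;-0.0855 0.369 0.1 0 0 0.053 -1;-0.0855 0.369 0.1 0 0 0.053 -1;-0.0855 0.369 0.1 0 0 0.053 -1"}}

```text
t: 12.4
position: [0.5637, 0.3877, 0.1914]
orientation: [0.125, 3.139, -0.0]
contact_force: [-0.5, -0.1, -1.0]
width: 0.43
grasp_force: 61.6
```

Run:
```python
from h import *
ims={n:arm.grab_frame(n) for n in("top","side")}
print(arm.get_obs()["position"])
T=dict(rover=(.6513,.0153,-.146),lamp=(.4455,.189,.069),white=(.5637,.3894,-.078),orange=(.4621,-.2033,.005))
overlay(ims,[(None,None,"rover"),(None,None,"lamp"),(None,None,"white"),(None,None,"orange")],"pics/tr.png",T)
```

```text
[0.5635 0.3882 0.1914]
```

View pics/tr.png

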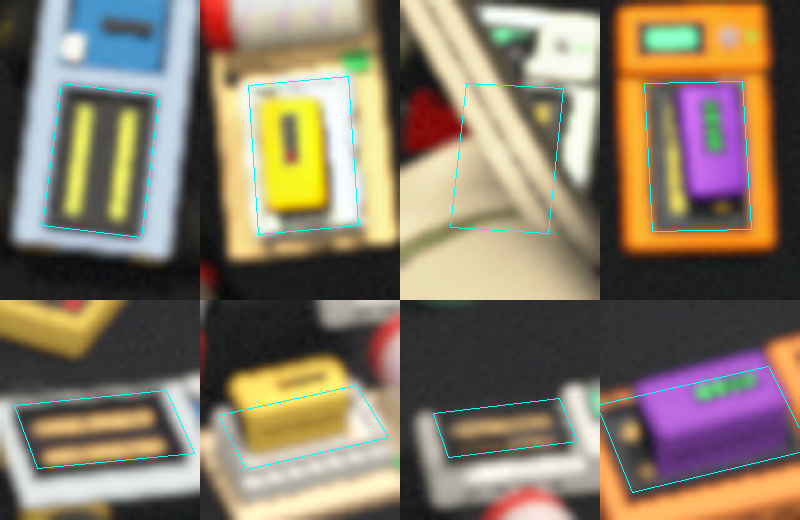

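The cyan rim outlines sit on the trays in both views: rover (15–195, 390–468) in the side crop, and likewise on the white dock. Lowering red.

Request:
{"name": "send_rows", "arguments": {"plan": "0 0.001 -0.04 0 0 0 -1;0 0.001 -0.07 0 0 0 -1;0 0.001 -0.095 0 0 0 -1;0 0.001 -0.11 0 0 0 -1;0 0.001 -0.118 0 0 0 -1;0 0.001 -0.122 0 0 0 -1;0 0.001 -0.125 0 0 0 -1;0 0.001 -0.125 0 0 0 -1;0 0.001 -0.125 0 0 0 -1;0 0.001 -0.125 0 0 0 -1"}}

```text
t: 13.5
position: [0.5635, 0.3904, 0.0673]
orientation: [0.122, 3.138, 0.001]
contact_force: [-0.4, -0.2, -1.3]
width: 0.431
grasp_force: 61.6
```

Request:
{"name": "send_rows", "arguments": {"plan": "0 0 -0.001 0 0 0 -1;0 0 -0.001 0 0 0 -1;0 0 -0.001 0 0 0 1;0 0 -0.001 0 0 0 1;0 0 -0.001 0 0 0 1;0 0 -0.001 0 0 0 1;0 0 -0.001 0 0 0 1;0 0 0.01 0 0 0 1;0 0 0.05 0 0 0 1;0 0 0.09 0 0 0 1;0 0 0.123 0 0 0 1;-0.01 -0.05 0.123 0 0 0 1;-0.0975 -0.598 0.123 0 0 0.119 1;-0.0975 -0.598 0.123 0 0 0.119 1;-0.0975 -0.598 0.123 0 0 0.119 1;-0.0975 -0.598 0.123 0 0 0.119 1;-0.0975 -0.598 0.123 0 0 0.119 1;-0.0975 -0.598 0.123 0 0 0.119 1;-0.0975 -0.598 0.123 0 0 0.119 1;-0.0975 -0.598 0.123 0 0 0.119 1"}}

```text
t: 15.5
position: [0.4898, -0.0558, 0.1906]
orientation: [-0.065, 3.139, -0.001]
contact_force: [1.1, -1.2, -0.2]
width: 1.002
grasp_force: 0.0
```

Run:
```python
from h import *
ims={n:arm.grab_frame(n) for n in("top","side")}
print(arm.get_obs()["position"])
for n in("side","top"):
  try: print(n,fit2(ims,"red",(.5637,.389,.046,-.078),(n,) )[:2])
  except Exception as e: print(n,e)
```

```text
[ 0.4895 -0.0595  0.1905]
side (array([0.5538, 0.3938, 0.041 , 0.2106]), np.float64(0.5732959850606909))
top (array([ 0.5693,  0.3933,  0.0278, -0.1007]), np.float64(0.04822389666307858))
```

Request:
{"name": "send_rows", "arguments": {"plan": "-0.023 -0.148 0 0 0 0 1;-0.023 -0.148 0 0 0 0 1;-0.023 -0.148 0 0 0 0 1;-0.023 -0.148 0 0 0 0 1;-0.023 -0.148 0 0 0 0 1;-0.023 -0.148 0 0 0 0 1;-0.023 -0.148 0 0 0 0 1"}}

```text
t: 16.3
position: [0.4676, -0.2005, 0.1895]
orientation: [-0.068, 3.141, 0.0]
contact_force: [0.2, 0.4, 0.5]
width: 0.999
grasp_force: 0.0
```

Request:
{"name": "send_rows", "arguments": {"plan": "-0.001 -0.0075 -0.04 0 0 0 1;-0.001 -0.0075 -0.08 0 0 0 1;-0.001 -0.0075 -0.11 0 0 0 1;-0.001 -0.0075 -0.124 0 0 0 1;-0.001 -0.0075 -0.124 0 0 0 1;-0.001 -0.0075 -0.124 0 0 0 1;-0.001 -0.0075 -0.124 0 0 0 -1;-0.001 -0.0075 -0.124 0 0 0 -1;-0.001 -0.0075 -0.124 0 0 0 -1;-0.001 -0.0075 -0.124 0 0 0 -1;-0.001 -0.0075 -0.124 0 0 0 -1;-0.001 -0.0075 -0.124 0 0 0 -1;-0.001 -0.0075 -0.124 0 0 0 -1"}}

```text
t: 17.6
position: [0.467, -0.2099, 0.0666]
orientation: [-0.065, 3.139, -0.002]
contact_force: [0.1, 1.3, 7.2]
width: 0.433
grasp_force: 62.0
```

Request:
{"name": "send_rows", "arguments": {"plan": "0 0 0.01 0 0 0 -1;0 0 0.03 0 0 0 -1;0 0 0.06 0 0 0 -1;0 0 0.1 0 0 0 -1;0.01 0.01 0.13 0 0 0 -1;0.03 0.03 0.13 0 0 -0.05 -1;0.05 0.06 0.13 0 0 -0.1 -1;0.075 0.09 0.13 0 0 -0.15 -1;0.1 0.12 0.13 0 0 -0.187 -1;0.125 0.15 0.13 0 0 -0.187 -1;0.15 0.18 0.13 0 0 -0.187 -1;0.17 0.205 0.13 0 0 -0.187 -1;0.18 0.22 0.13 0 0 -0.187 -1;0.185 0.225 0.13 0 0 -0.187 -1;0.185 0.225 0.13 0 0 -0.187 -1;0.185 0.225 0.13 0 0 -0.187 -1;0.185 0.225 0.13 0 0 -0.187 -1;0.185 0.225 0.13 0 0 -0.187 -1"}}

```text
t: 19.4
position: [0.6508, 0.0145, 0.1955]
orientation: [-0.231, -3.133, 0.0]
contact_force: [-0.0, 0.3, -1.6]
width: 0.432
grasp_force: 60.8
```

Request:
{"name": "send_rows", "arguments": {"plan": "0.001 0.001 -0.03 0 0 0 -1;0.001 0.001 -0.06 0 0 0 -1;0.001 0.001 -0.08 0 0 0 -1;0.001 0.001 -0.092 0 0 0 -1;0.001 0.001 -0.098 0 0 0 -1;0.001 0.001 -0.102 0 0 0 -1;0.001 0.001 -0.102 0 0 0 -1;0.001 0.001 -0.102 0 0 0 -1;0.001 0.001 -0.102 0 0 0 -1"}}

```text
t: 20.3
position: [0.6529, 0.0165, 0.0945]
orientation: [0.229, 3.131, 0.0]
contact_force: [-0.5, 0.5, -1.6]
width: 0.43
grasp_force: 60.8
```

Request:
{"name": "send_rows", "arguments": {"plan": "0 0 -0.0015 0 0 0 -1;0 0 -0.0015 0 0 0 -1;0 0 -0.0015 0 0 0 1;0 0 -0.0015 0 0 0 1;0 0 -0.0015 0 0 0 1;0 0 -0.0015 0 0 0 1;0 0 -0.0015 0 0 0 1;0 0 0.01 0 0 0 1;0 0 0.05 0 0 0 1;0 0 0.097 0 0 0 1;-0.02 0.02 0.097 0 0 0.1 1;-0.211 0.1755 0.097 0 0 0.2 1;-0.211 0.1755 0.097 0 0 0.2 1;-0.211 0.1755 0.097 0 0 0.2 1;-0.211 0.1755 0.097 0 0 0.2 1;-0.211 0.1755 0.097 0 0 0.2 1;-0.211 0.1755 0.097 0 0 0.2 1;-0.211 0.1755 0.097 0 0 0.2 1;-0.211 0.1755 0.097 0 0 0.2 1;-0.211 0.1755 0.097 0 0 0.2 1"}}

```text
t: 22.3
position: [0.4421, 0.1913, 0.1907]
orientation: [-0.083, 3.14, -0.0]
contact_force: [0.2, 0.1, -0.2]
width: 1.001
grasp_force: 0.0
```

Run:
```python
from h import *
ims={n:arm.grab_frame(n) for n in("top","side")}
for n in ims: cv2.imwrite(f"pics/{n}3.png",ims[n][:,:,::-1])
print(arm.get_obs()["position"])
for ns in(("side",),("top",),("top","side")):print(ns,fit2(ims,"purple",(.652,.0153,.072,-.146),ns)[:2])
```

```text
[0.4419 0.1913 0.1903]
('side',) (array([ 0.6543,  0.0232,  0.0638, -0.1233]), np.float64(0.13692416725726436))
('top',) (array([ 0.6854,  0.0163, -0.028 , -0.1544]), np.float64(0.033482669181796744))
('top', 'side') (array([ 0.6524,  0.0171,  0.0683, -0.1398]), np.float64(0.2999144893651474))
```

Request:
{"name": "send_rows", "arguments": {"plan": "-0.001 0.0005 -0.04 0 0 0 1;-0.001 0.0005 -0.08 0 0 0 1;-0.001 0.0005 -0.11 0 0 0 1;-0.001 0.0005 -0.121 0 0 0 1;-0.001 0.0005 -0.121 0 0 0 1;-0.001 0.0005 -0.121 0 0 0 1;-0.001 0.0005 -0.121 0 0 0 -1;-0.001 0.0005 -0.121 0 0 0 -1;-0.001 0.0005 -0.121 0 0 0 -1;-0.001 0.0005 -0.121 0 0 0 -1;-0.001 0.0005 -0.121 0 0 0 -1;-0.001 0.0005 -0.121 0 0 0 -1;-0.001 0.0005 -0.121 0 0 0 -1"}}

```text
t: 23.7
position: [0.4411, 0.1928, 0.0705]
orientation: [-0.085, 3.138, 0.001]
contact_force: [-0.6, -0.4, 7.1]
width: 0.433
grasp_force: 61.5
```

Request:
{"name": "send_rows", "arguments": {"plan": "0 0 0.01 0 0 0 -1;0 0 0.03 0 0 0 -1;0 0 0.06 0 0 0 -1;0 0 0.1 0 0 0 -1;0.001 -0.02 0.12 0 0 0 -1;0.003 -0.05 0.12 0 0 -0.02 -1;0.005 -0.09 0.12 0 0 -0.048 -1;0.008 -0.13 0.12 0 0 -0.048 -1;0.01 -0.17 0.12 0 0 -0.048 -1;0.012 -0.21 0.12 0 0 -0.048 -1;0.015 -0.25 0.12 0 0 -0.048 -1;0.017 -0.29 0.12 0 0 -0.048 -1;0.019 -0.33 0.12 0 0 -0.048 -1;0.02 -0.36 0.12 0 0 -0.048 -1;0.021 -0.38 0.12 0 0 -0.048 -1;0.021 -0.396 0.12 0 0 -0.048 -1;0.021 -0.396 0.12 0 0 -0.048 -1;0.021 -0.396 0.12 0 0 -0.048 -1;0.021 -0.396 0.12 0 0 -0.048 -1;0.021 -0.396 0.12 0 0 -0.048 -1"}}

```text
t: 25.7
position: [0.4612, -0.2025, 0.1893]
orientation: [0.012, -3.142, -0.0]
contact_force: [1.0, -0.1, -1.2]
width: 0.435
grasp_force: 60.5
```

Run:
```python
from h import *
ims={n:arm.grab_frame(n) for n in("top","side")}
print(arm.get_obs()["position"])
T=dict(rover=(.6513,.0153,-.146),lamp=(.4455,.189,.069),white=(.5637,.3894,-.078),orange=(.4621,-.2033,.005))
overlay(ims,[(None,None,k) for k in("rover","lamp","white","orange")],"pics/tr2.png",T)
```

```text
[ 0.4612 -0.2027  0.1893]
```

View pics/tr2.png

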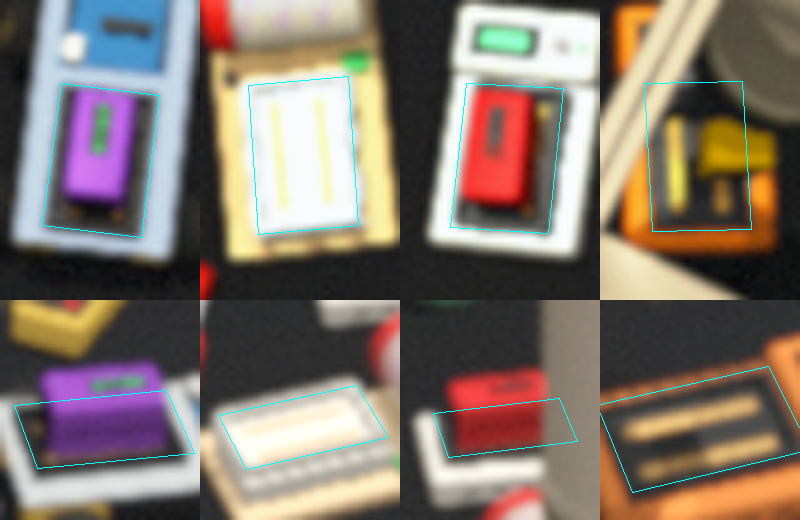

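Purple and red lie inside their rims, and the lamp tray is empty and matches its outline. Lowering yellow.

Request:
{"name": "send_rows", "arguments": {"plan": "0.001 -0.001 -0.04 0 0 0 -1;0.001 -0.001 -0.07 0 0 0 -1;0.001 -0.001 -0.095 0 0 0 -1;0.001 -0.001 -0.11 0 0 0 -1;0.001 -0.001 -0.118 0 0 0 -1;0.001 -0.001 -0.122 0 0 0 -1;0.001 -0.001 -0.122 0 0 0 -1;0.001 -0.001 -0.122 0 0 0 -1;0.001 -0.001 -0.122 0 0 0 -1"}}

```text
t: 26.7
position: [0.4629, -0.2049, 0.0684]
orientation: [-0.01, 3.14, -0.002]
contact_force: [0.0, 0.2, -1.3]
width: 0.429
grasp_force: 60.6
```

Request:
{"name": "send_rows", "arguments": {"plan": "0 0 -0.0018 0 0 0 -1;0 0 -0.0018 0 0 0 -1;0 0 -0.0018 0 0 0 1;0 0 -0.0018 0 0 0 1;0 0 -0.0018 0 0 0 1;0 0 -0.0018 0 0 0 1;0 0 -0.0018 0 0 0 1;0 0 0.01 0 0 0 1;0 0 0.05 0 0 0 1;0 0 0.1 0 0 0 1;0.01 -0.04 0.1 0 0 0 1;0.061 -0.197 0.1 0 0 -0.077 1;0.061 -0.197 0.1 0 0 -0.077 1;0.061 -0.197 0.1 0 0 -0.077 1;0.061 -0.197 0.1 0 0 -0.077 1;0.061 -0.197 0.1 0 0 -0.077 1;0.061 -0.197 0.1 0 0 -0.077 1;0.061 -0.197 0.1 0 0 -0.077 1;0.061 -0.197 0.1 0 0 -0.077 1"}}

```text
t: 28.6
position: [0.5232, -0.4002, 0.1678]
orientation: [0.109, 3.14, 0.0]
contact_force: [0.4, -0.3, 0.4]
width: 1.002
grasp_force: 0.0
```

Request:
{"name": "send_rows", "arguments": {"plan": "0.0005 -0.002 -0.04 0 0 0 1;0.0005 -0.002 -0.08 0 0 0 1;0.0005 -0.002 -0.11 0 0 0 1;0.0005 -0.002 -0.126 0 0 0 1;0.0005 -0.002 -0.126 0 0 0 1;0.0005 -0.002 -0.126 0 0 0 1;0.0005 -0.002 -0.126 0 0 0 -1;0.0005 -0.002 -0.126 0 0 0 -1;0.0005 -0.002 -0.126 0 0 0 -1;0.0005 -0.002 -0.126 0 0 0 -1;0.0005 -0.002 -0.126 0 0 0 -1;0.0005 -0.002 -0.126 0 0 0 -1;0.0005 -0.002 -0.126 0 0 0 -1"}}

```text
t: 29.9
position: [0.5244, -0.4042, 0.0428]
orientation: [0.111, 3.138, -0.002]
contact_force: [0.5, 0.5, 7.3]
width: 0.429
grasp_force: 62.3
```

Request:
{"name": "send_rows", "arguments": {"plan": "0 0 0.01 0 0 0 -1;0 0 0.03 0 0 0 -1;0 0 0.06 0 0 0 -1;0 0 0.1 0 0 0 -1;0 0.01 0.14 0 0 0 -1;-0.005 0.04 0.15 0 0 0.03 -1;-0.01 0.08 0.15 0 0 0.06 -1;-0.015 0.12 0.15 0 0 0.1 -1;-0.02 0.16 0.15 0 0 0.135 -1;-0.025 0.2 0.15 0 0 0.135 -1;-0.03 0.24 0.15 0 0 0.135 -1;-0.035 0.28 0.15 0 0 0.135 -1;-0.04 0.32 0.15 0 0 0.135 -1;-0.047 0.36 0.15 0 0 0.135 -1;-0.053 0.4 0.15 0 0 0.135 -1;-0.06 0.44 0.15 0 0 0.135 -1;-0.065 0.48 0.15 0 0 0.135 -1;-0.07 0.52 0.15 0 0 0.135 -1;-0.075 0.55 0.15 0 0 0.135 -1;-0.078 0.57 0.15 0 0 0.135 -1"}}

```text
t: 31.9
position: [0.4446, 0.1686, 0.1915]
orientation: [0.104, -3.14, -0.001]
contact_force: [0.6, -1.0, -1.5]
width: 0.433
grasp_force: 61.2
```

Request:
{"name": "send_rows", "arguments": {"plan": "-0.001 0.012 0 0 0 0 -1;-0.001 0.022 0 0 0 0 -1;-0.001 0.022 0 0 0 0 -1;-0.001 0.022 0 0 0 0 -1;-0.001 0.022 0 0 0 0 -1;-0.001 0.022 0 0 0 0 -1"}}

```text
t: 32.5
position: [0.4448, 0.1878, 0.1913]
orientation: [0.099, -3.14, 0.0]
contact_force: [-0.4, -0.5, -2.1]
width: 0.43
grasp_force: 61.2
```

Request:
{"name": "send_rows", "arguments": {"plan": "0.001 0.001 -0.04 0 0 0 -1;0.001 0.001 -0.07 0 0 0 -1;0.001 0.001 -0.095 0 0 0 -1;0.001 0.001 -0.108 0 0 0 -1;0.001 0.001 -0.115 0 0 0 -1;0.001 0.001 -0.119 0 0 0 -1;0.001 0.001 -0.119 0 0 0 -1;0.001 0.001 -0.119 0 0 0 -1;0.001 0.001 -0.119 0 0 0 -1"}}

```text
t: 33.4
position: [0.4465, 0.1898, 0.0734]
orientation: [-0.101, 3.138, 0.001]
contact_force: [-0.4, -1.0, -2.3]
width: 0.433
grasp_force: 61.2
```

Request:
{"name": "send_rows", "arguments": {"plan": "0 0 -0.0025 0 0 0 -1;0 0 -0.0025 0 0 0 -1;0 0 -0.0025 0 0 0 1;0 0 -0.0025 0 0 0 1;0 0 -0.0025 0 0 0 1;0 0 -0.0025 0 0 0 1;0 0 -0.0025 0 0 0 1;0 0 0.01 0 0 0 1;0 0 0.05 0 0 0 1;0 0 0.1 0 0 0 1;0 0 0.15 0 0 0 1;-0.27 0.384 0.18 0 0 0 1;-0.27 0.384 0.18 0 0 0 1;-0.27 0.384 0.18 0 0 0 1;-0.27 0.384 0.18 0 0 0 1;-0.27 0.384 0.18 0 0 0 1;-0.27 0.384 0.18 0 0 0 1;-0.27 0.384 0.18 0 0 0 1;-0.27 0.384 0.18 0 0 0 1;-0.27 0.384 0.18 0 0 0 1"}}

```text
t: 35.4
position: [0.1858, 0.5585, 0.2524]
orientation: [-0.101, 3.139, 0.002]
contact_force: [0.9, -0.1, 1.0]
width: 0.997
grasp_force: 0.0
```

Request:
{"name": "send_rows", "arguments": {"plan": "0 0.03 0.01 0 0 0 1;0 0.06 0.01 0 0 0 1;0 0.06 0.01 0 0 0 1;0 0.06 0.01 0 0 0 1;0 0.06 0.01 0 0 0 1"}}

```text
t: 35.9
position: [0.1875, 0.6162, 0.2614]
orientation: [-0.1, 3.14, -0.0]
contact_force: [-0.7, 0.4, 0.5]
width: 0.995
grasp_force: 0.0
```

Run:
```python
from h import *
ims={n:arm.grab_frame(n) for n in("top","side")}
T=dict(rover=(.6513,.0153,-.146),lamp=(.4455,.189,.069),white=(.5637,.3894,-.078),orange=(.4621,-.2033,.005))
overlay(ims,[(None,None,k) for k in("rover","lamp","white","orange")],"pics/end.png",T)
for c,t in(("purple","rover"),("green","lamp"),("red","white"),("yellow","orange")):
    x,f,_=fit2(ims,c,(*T[t][:2],Z[t]+.019,T[t][2]));print(c,x,f,"off mm",(x[:3]-[*T[t][:2],Z[t]])*1000)
```

```text
purple [ 0.6524  0.0172  0.0686 -0.132 ] 0.29912544007450037 off mm [ 1.1448  1.9082 15.5842]
green [0.4448 0.1899 0.0474 0.1308] 0.4696695656449777 off mm [-0.6607  0.9038 16.4287]
red [ 0.565   0.3901  0.0428 -0.0667] 0.30132508859902907 off mm [ 1.2916  0.7339 15.7997]
yellow [ 0.4634 -0.2057  0.0424  0.0165] 0.18093243993455976 off mm [ 1.2785 -2.4086 15.3592]
```

View pics/end.png

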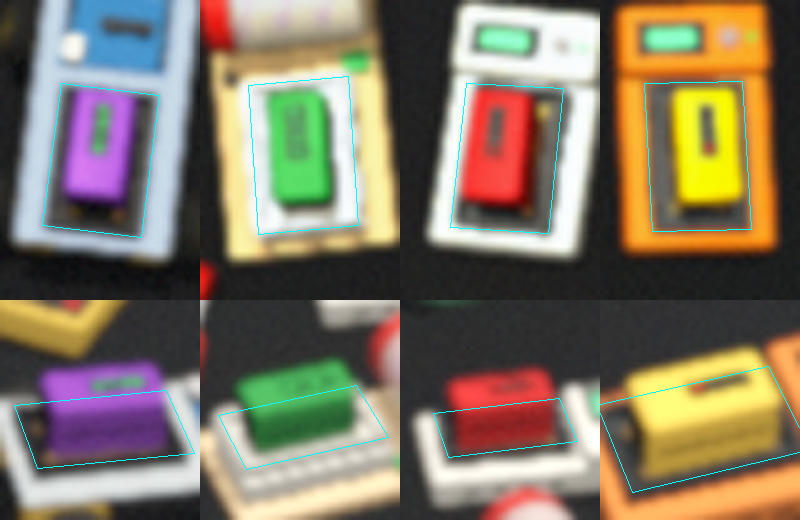

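All four packs lie flat inside their rims and within about 3 mm of centre. The fitted heights show the same 3 mm low bias as when the packs started in their trays. Handing in.

```bash
python3 -c "
from workcell import arm
print(arm.sign_off())"
```

```text
the job is handed in; nothing more can be done
None
```

The packs are changed over: purple is in the rover, green in the lamp, red on the white charger and yellow on the orange charger, all lying flat by the last pictures. The job was handed in at about 36 s; `sign_off` gave no verdict.

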